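# Set the batch number on the label printer and print

### The job

On the bench label printer, roll the number drum by the black rubber tyre beside its window until the number 7 stands whole and centred in the window, then press the green print key fully down and let it come up again, without printing any other number. Press on the tyre gently, firmly enough to drive it but never harder than about 15 N, because the drum hangs on a light spring. Leave the bottle, the jar and the tip box where they are.

Things in the scene. Friction and masses are not known exactly. Their poses are not given: they have to be found in the camera images.
- printer: white label printer fixed to the bench, base 190 (x) by 250 (y) mm; x from its front to its back, y left, z up; origin on the bench under the axle. From left: grey wall 93 mm high at y=57 to 63; bare black tyre (grey walls 80 high in front and behind, at x=-50 and 50); white hood with window, y=-46 to 2, 128 high; tower 88 high with green key, y=-60 to -130, x=-40 to 40
- carriage: sprung carrier of the drum; origin on the drum's axle, 80 mm above the bench when nothing presses, over the printer's origin. It goes only straight down: about 1.5 N starts it, then 6 N per mm, up to 8 mm. It carries the whole drum with its tyre
- tyre_top (a point): nominal top of the tyre, 40 mm over the axle, half-way along it (printer's y=30 mm). The tyre is a smooth black rubber cylinder 80 mm across, 48 mm wide (y=6 to 54), turning about the printer's y. It sits out of true by up to 3 mm, in an unknown direction: its real top lies up to 3 mm above or below this point and shifts as it turns. Axes as the printer's
- drum (a joint): drum angle, rad; grows as the tyre's top moves to the printer's +x (away from its front). Numbers 0 to 9 follow every 0.6283 rad: number n is centred in the window at n x 0.6283 (7 at 4.398). Stops at -0.1 and 5.75. Starts between 1.6 and 3.3. Friction holds it where left; 4 N along the rim turns it, so some 4 to 7 N of pressure drives it without slip
- window (a point): centre of the window in the top of the hood, 128 mm above the bench; opening 26 mm (x) by 22 mm (y), blue rim; below it the black number (17 mm high, its head towards the printer's +x) on the white drum. Axes as the printer's
- print_key (a joint): travel of the print key, m: 0 up, 0.007 fully down; grows as it is pressed straight down, springs back; fully down takes about 6 N
- print_key_top (a point): centre of the top of the green round print key, 32 mm across, as it stands (moves with the key)
- wash_bottle: loose white bottle with red cap, 60 mm across, 125 mm high; origin under its centre; leave alone
- reagent_jar: loose amber jar with yellow lid, 56 mm across, 85 mm high; origin under its centre; leave alone
- tip_box: loose blue box with clear lid, 77 by 107 by 64 mm; origin under its centre; leave alone

How it is judged (in metres and radians):
On the way, in this order (a step that is already met when the one before it is completed fails the run):
1. the number 7 stands centred in the window, drum at rest (value of joint drum between 4.298 and 4.498 rad and velocity of joint drum between -0.1 and 0.1 rad/s), for 0.3 s.
2. the print key is pressed fully down with 7 in the window (value of joint drum between 4.298 and 4.498 rad and value of joint print_key above 0.0058 m), for 0.05 s.
At the end, for the whole second after the job is handed in: the number 7 is within 0.1 rad (4 mm) of the window's centre, drum at rest; the print key was pressed and is up again (within 1 mm); bottle, jar and tip box within 20 mm of where they stood (value of joint drum between 4.298 and 4.498 rad and value of joint print_key below 0.001 m and velocity of joint drum between -0.05 and 0.05 rad/s and distance of each of wash_bottle, reagent_jar, tip_box from where it was at the start of the episode below 0.02 m); the robot touches nothing.
It fails at once if the drum is pressed harder than 20 N (contact force between carriage and anything else above 20 N).
It fails at once if the key is pressed more than half-way with another number, or none whole, in the window (value of joint print_key above 0.0035 m and not (value of joint drum between 4.278 and 4.518 rad)).
It fails at once if the wash bottle is shoved or tipped (distance of wash_bottle from where it was at the start of the episode above 0.02 m or angle between wash_bottle's own z axis and vertical above 0.3 rad).
It fails at once if the reagent jar is shoved or tipped (distance of reagent_jar from where it was at the start of the episode above 0.02 m or angle between reagent_jar's own z axis and vertical above 0.3 rad).
It fails at once if the tip box is shoved or tipped (distance of tip_box from where it was at the start of the episode above 0.02 m or angle between tip_box's own z axis and vertical above 0.3 rad).
It also fails if it takes over 72 s, if anything falls off the work surface, if the arm or the gripper's body presses on something with over 40 N, if the wrist force passes 120 N, or if a joint passes its speed limit or range.

### The arm

A 6-joint arm with a two-finger parallel gripper is mounted at the origin on the work surface. World frame = base frame: x ahead of the robot, y to its left, z up, the work surface at z = 0. Lengths are in m, angles in degrees, forces in N, time in s.
With the tool pointing down it reaches from about 0.25 to 0.85 m from the base axis. Payload 12.5 kg.
Tool frame: the origin (TCP) lies at the very end of the fingers, on their centre line; the grasp point (between the pads) lies 19 mm behind it; z points along the fingers, y is the line along which they close (so a half turn about z gives the same grasp; the last joint's range is limited). The gripper opens to 93 mm and grips with 3 to 60 N. Pads are 15 mm wide; open, the fingers measure 128 mm over their backs; the gripper's body (75 mm by 188 mm) begins 65 mm behind the grasp point.
Start: joints at [63.106, 20.094, 94.641, -0, 65.266, -4.847], TCP at [0.206, 0.51, 0.219] pointing down, gripper open.
Joint ranges: [-157.81, 157.81], [-45, 120.19], [0.68, 151.7], [-89.99, 269.99], [4.06, 180], [-164.3, 164.3]. Speed limits (degrees/s): [127.2, 127.2, 159.86, 180, 180, 180].

### API

Orientations are given as [roll, pitch, yaw] about the fixed x, y, z axes, in that order (R = Rz(yaw) Ry(pitch) Rx(roll)).
In Python, from cell import manip, capture, job gives the robot as it stands. The module is installed in compiled form; this text tells all that it offers.
- The arm moves only by the tool servo_tool, never from a script. Its argument "moves" is a list that holds one entry, the list of rows, each a list of 5 numbers: the opening, from 0 (shut) to 1 (fully open), then the shift along the tool's x, y, z in mm, then the turn about the tool's z in rad. A call has 1 to 12 rows; each row is the pose to reach, as a shift and turn from the pose commanded when the call began, along the tool's axes at that moment; what a row does not reach only later rows make up. A row lasts 1/8 s, in which the tool goes at most 62.5 mm and 10.7 degrees, less where a joint would pass 70% of its speed; a pose out of reach is approached as far as the arm can. A call with a gripper value outside its range is refused whole. The fingers move at their own pace and stop on an object; "grip_force" is the grip in N (left out, the last holds). Time passes only in rows, so rows that repeat a pose let the fingers close. It gives the time, the measured TCP pose, the force and the opening at its end, in the units of the state.
- manip.observe(): the state, without advancing time (a new reading comes with each control period).
- capture(name): name is "side" or "top"; returns a dict with "image" (480x640x3 uint8, red, green, blue), "K" (3x3 intrinsics, pixels), "T" (4x4, takes a point from camera to world coordinates). Camera axes: x right, y up, looking along -z (the intrinsics and any distortion apply to the point x, -y, -z); pixel columns grow to the right and rows downward; lengths in m; the calibration is good to about 2 mm. A picture is of the moment at which its call begins. There is no depth.
- job.job_done(): hands the job in, once; it reports no verdict.
The state is a dict: "clock": time; "q": joint angles; "dq": joint speeds; "effort": joint torques, N m; "position": TCP position; "ee_rot": TCP orientation; "contact_force": force on the tool from outside, world axes, zero at the start; "moment": the same for the moment, N m; "opening": finger opening in m.
Only numpy, scipy, OpenCV 4.12 (cv2) and the standard library are available. Lean on these libraries where they do the work, as an engineer would, in place of code of your own. Each camera call takes 0.05 s, during which the arm holds its last target. There are 200 camera calls.

## Working session

There is one attempt and no reset: what is moved stays moved. The work goes in short steps, Python scripts to look and compute and a tool call to move; the robot and the scene stay as the last step left them, time stands still between calls to the robot, and variables do not carry over. Pictures are saved under pics/ and viewed, on a budget of 10 in all, crops included, one or two more only if the job needs it, and the job is handed in when it is done.

Besides the shell and the picture viewer there is one more tool, called after "Request:" as name([rows], argument=value, ...), one row to a line, values as JSON. servo_tool: Moves the arm, as the interface text tells. Its arguments: {"type":"object","properties":{"moves":{"type":"array"},"grip_force":{"type":"number"}},"required":["moves"]}

```bash
mkdir -p pics
cat > h.py <<'E'
import numpy as np,cv2
from cell import manip,capture,job
def ray(c,u,v):
    d=np.linalg.inv(c["K"])@[u,v,1]; d=c["T"][:3,:3]@(d*[1,-1,-1]); return c["T"][:3,3],d
def onz(c,u,v,z):
    o,d=ray(c,u,v); return o+d*(z-o[2])/d[2]
def proj(c,p):
    T=np.linalg.inv(c["T"]); q=T[:3,:3]@np.array(p)+T[:3,3]; q=q*[1,-1,-1]; r=c["K"]@q; return r[:2]/r[2]
def save(n,im): cv2.imwrite("pics/"+n+".png",im[:,:,::-1])
E
python3 - <<'E'
from h import *
for n in("top","side"):
    c=capture(n); save(n+"0",c["image"]); print(n,c.keys(),c["K"].tolist(),c["T"].round(3).tolist())
print(manip.observe())
E
```

```text
top dict_keys(['image', 'K', 'T']) [[454.2814937964396, 0.0, 312.4572705817911], [0.0, 454.2814937964396, 241.23145219600025], [0.0, 0.0, 1.0]] [[0.013, 0.997, -0.078, 0.559], [-1.0, 0.014, 0.008, 0.036], [0.009, 0.078, 0.997, 0.888], [0.0, 0.0, 0.0, 1.0]]
side dict_keys(['image', 'K', 'T']) [[525.5563170117792, 0.0, 312.46519527212564], [0.0, 525.5563170117792, 239.86808453427074], [0.0, 0.0, 1.0]] [[-0.956, 0.151, -0.252, 0.407], [-0.294, -0.504, 0.812, 0.719], [-0.004, 0.85, 0.526, 0.574], [0.0, 0.0, 0.0, 1.0]]
{'clock': 0.1, 'q': array([ 6.31038943e+01,  2.01207768e+01,  9.46728362e+01, -1.34348235e-04,
        6.52660106e+01, -4.84742002e+00]), 'dq': array([-0.06397416, -0.00938151, -0.10727954,  0.09818261,  0.06809634,
       -0.00889762]), 'effort': array([ 3.05837202e-04, -4.98027241e+01, -2.85705847e+01,  7.00364728e-02,
        2.38404638e-02, -5.65232904e-05]), 'position': array([0.206305  , 0.50950761, 0.21816276]), 'ee_rot': array([-1.79940579e+02, -4.91682349e-03,  1.57951368e+02]), 'contact_force': array([-0.73245473,  0.40419968, -0.76428215]), 'moment': array([ 0.04367997, -0.01793394,  0.01427488]), 'opening': 0.09293903424794499}
```

View pics/top0.png

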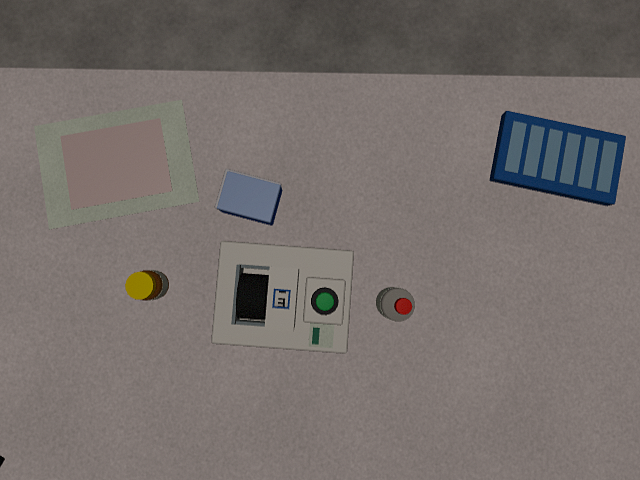

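View pics/side0.png

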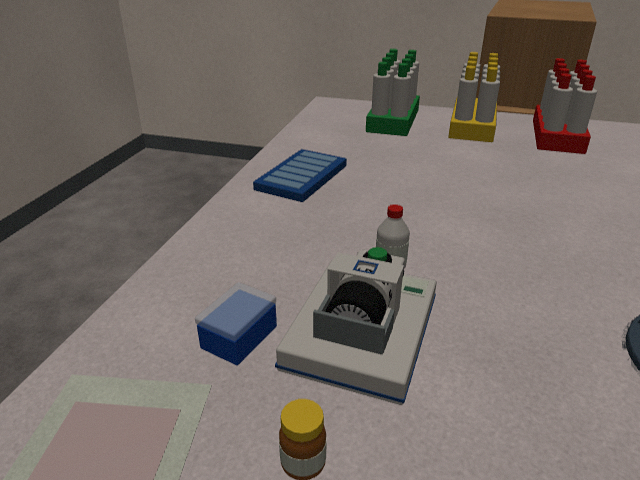

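The top view shows the printer at about (283,297), the window at (282,299) and the key at (324,301). The jar is at (145,286), the tip box at (249,197) and the bottle at (398,304). Next I'll enlarge the printer.

Run:
```python
from h import *
c=capture("top"); save("crop1",cv2.resize(c["image"][235:360,205:360],None,fx=5,fy=4.8,interpolation=cv2.INTER_CUBIC))
# base top height unknown: corners as on bench
P=[onz(c,*p,0.02) for p in[(222,242),(353,251),(347,352),(213,343)]]
print(np.round(P,4)); print(np.mean(P,0))
print("win",onz(c,282,299,.128),"key",onz(c,324.5,301,.095))
```

```text
[[ 0.6234  0.2024  0.02  ]
 [ 0.6096 -0.0484  0.02  ]
 [ 0.4191 -0.0383  0.02  ]
 [ 0.4329  0.2139  0.02  ]]
[0.52125192 0.08240631 0.02      ]
win [0.52189516 0.07957367 0.128     ] key [0.51776284 0.00778819 0.095     ]
```

View pics/crop1.png

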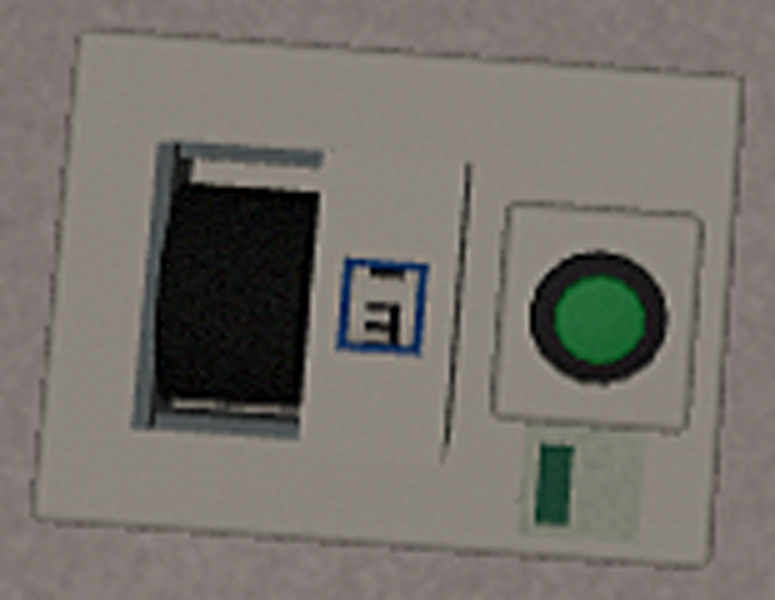

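Request:
servo_tool([
  [[0,-425,-236,45,1.243],[0,-425,-236,45,1.243],[0,-425,-236,45,1.243],[0,-425,-236,45,1.243],[0,-425,-236,45,1.243],[0,-425,-236,45,1.243],[0,-425,-236,45,1.243],[0,-425,-236,45,1.243],[0,-425,-236,45,1.243],[0,-425,-236,45,1.243],[0,-425,-236,45,1.243],[0,-425,-236,45,1.243]],
], grip_force=20)

```text
clock: 1.65
position: [0.5113, 0.1323, 0.1738]
ee_rot: [180.0, -0.0, 86.8]
contact_force: [0.2, 0.6, -0.4]
opening: 0.0004
```

Run:
```python
from h import *
c=capture("top"); d=capture("side")
a=cv2.resize(c["image"][280:320,262:302],(400,400),interpolation=cv2.INTER_CUBIC)
b=cv2.resize(d["image"][200:350,290:430],(373,400),interpolation=cv2.INTER_CUBIC)
save("crop2",np.clip(np.hstack([a,b])*1.5,0,255).astype(np.uint8))
s=manip.observe(); print(s["position"],s["ee_rot"],s["contact_force"],s["clock"],s["opening"])
```

```text
[0.51153348 0.13205918 0.1738095 ] [ 1.79986590e+02 -3.46210487e-03  8.67892974e+01] [ 0.1558484  -0.09389588 -0.05111863] 1.75 0.00029590838119171133
```

View pics/crop2.png

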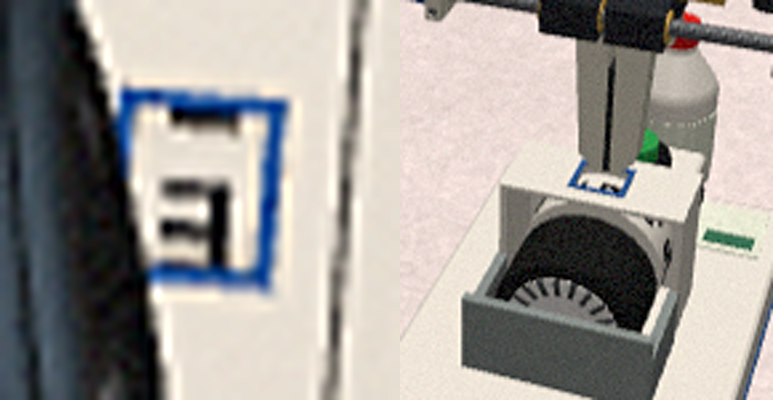

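The enlarged crop shows "3" low in the window, with its top and middle bars at crop rows 188 and 228. The foot of "2" is at row 115, and the window runs from row 95 to 280. The drum is therefore at about 1.72 rad and needs about 107 mm of rim travel. The closed fingertips stand above the tyre, so I'll go down.

Request:
servo_tool([
  [[0,0,0,25,0],[0,0,0,40,0],[0,0,0,48,0],[0,0,0,49.3,0],[0,0,0,49.3,0]],
])

```text
clock: 2.38
position: [0.512, 0.1316, 0.1247]
ee_rot: [180.0, -0.0, 86.7]
contact_force: [0.1, 0.2, -0.3]
opening: 0.0003
```

Request:
servo_tool([
  [[0,0,0,1,0],[0,0,0,1,0]],
])

```text
clock: 2.62
position: [0.5118, 0.1315, 0.1236]
ee_rot: [180.0, -0.0, 86.7]
contact_force: [0.4, 0.5, -0.5]
opening: 0.0001
```

Request:
servo_tool([
  [[0,0,0,1.2,0],[0,0,0,1.2,0]],
])

```text
clock: 2.88
position: [0.5117, 0.1315, 0.1221]
ee_rot: [-180.0, 0.0, 86.7]
contact_force: [-0.1, -0.2, 0.2]
opening: 0.0007
```

Request:
servo_tool([
  [[0,0,0,1,0],[0,0,0,1,0]],
])

```text
clock: 3.12
position: [0.5119, 0.1315, 0.1213]
ee_rot: [180.0, -0.0, 86.7]
contact_force: [-0.2, -0.1, 2.5]
opening: 0.0003
```

Request:
servo_tool([
  [[0,0,0,0.6,0],[0,0,0,0.6,0],[0,0,2,0.6,0],[0,0,4,0.6,0],[0,0,6,0.6,0],[0,0,6,0.6,0]],
])

```text
clock: 3.88
position: [0.5175, 0.1313, 0.121]
ee_rot: [-180.0, -0.0, 86.7]
contact_force: [-4.1, 0.2, 9.9]
opening: 0.0003
```

Request:
servo_tool([
  [[0,0,0,-0.5,0],[0,0,2,-0.6,0],[0,0,4,-0.8,0],[0,0,6,-0.9,0],[0,0,8,-1.0,0],[0,0,8,-1.0,0]],
])

```text
clock: 4.62
position: [0.5256, 0.1308, 0.1219]
ee_rot: [-180.0, -0.0, 86.7]
contact_force: [-2.8, 0.1, 8.3]
opening: 0.0003
```

Run:
```python
from h import *
c=capture("top"); save("crop3",np.clip(cv2.resize(c["image"][280:320,262:302],(400,400),interpolation=cv2.INTER_CUBIC)*1.5,0,255).astype(np.uint8))
s=manip.observe(); print(s["position"],s["contact_force"])
```

```text
[0.52563184 0.13078994 0.12187146] [-3.49797112 -0.55872545  7.73643651]
```

View pics/crop3.png

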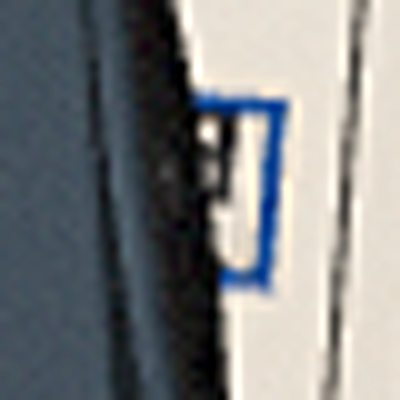

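The "3" has moved up, with its middle bar now at crop row about 160. The drum is near 2.0 rad and rolling.

Request:
servo_tool([
  [[0,0,2,0,0],[0,0,4,-0.1,0],[0,0,6,-0.1,0],[0,0,7,-0.1,0],[0,0,7,-0.1,0]],
])

```text
clock: 5.3
position: [0.5325, 0.1304, 0.1219]
ee_rot: [-180.0, 0.0, 86.7]
contact_force: [-2.9, -0.5, 7.2]
opening: 0.0006
```

Request:
servo_tool([
  [[0,0,2,0,0],[0,0,4,0,0],[0,0,6,0,0],[0,0,8,0,0],[0,0,8,0,0]],
])

```text
clock: 5.92
position: [0.5407, 0.1298, 0.1217]
ee_rot: [-180.0, 0.0, 86.7]
contact_force: [0.1, 0.2, 3.3]
opening: 0.0005
```

Request:
servo_tool([
  [[0,0,0,-6,0],[0,0,-16,-6,0],[0,0,-30,-6,0],[0,0,-30,-4,0],[0,0,-30,-0.5,0],[0,0,-30,0,0],[0,0,-30,0,0]],
])

```text
clock: 6.8
position: [0.511, 0.1315, 0.1215]
ee_rot: [180.0, 0.0, 86.7]
contact_force: [-0.2, -0.2, 0.5]
opening: 0.0006
```

Request:
servo_tool([
  [[0,0,0,0.8,0],[0,0,0,0.8,0]],
])

```text
clock: 7.05
position: [0.511, 0.1316, 0.121]
ee_rot: [180.0, -0.0, 86.7]
contact_force: [-0.4, 0.4, 3.7]
opening: 0.0003
```

Request:
servo_tool([
  [[0,0,0,0.4,0],[0,0,2,0.4,0],[0,0,4,0.3,0],[0,0,6,0.2,0],[0,0,8,0.1,0],[0,0,8,0.1,0]],
])

```text
clock: 7.8
position: [0.5184, 0.1312, 0.1211]
ee_rot: [-179.9, -0.0, 86.7]
contact_force: [-4.0, 0.3, 10.2]
opening: 0.0002
```

Request:
servo_tool([
  [[0,0,1,-0.5,0],[0,0,3,-0.6,0],[0,0,5,-0.6,0],[0,0,7,-0.6,0],[0,0,8,-0.6,0],[0,0,8,-0.6,0]],
])

```text
clock: 8.55
position: [0.5266, 0.1307, 0.1217]
ee_rot: [-180.0, -0.0, 86.7]
contact_force: [-2.5, 0.4, 7.9]
opening: 0.0006
```

Request:
servo_tool([
  [[0,0,2,0,0],[0,0,4,0,0],[0,0,6,0,0],[0,0,8,0.1,0],[0,0,8,0.1,0]],
])

```text
clock: 9.18
position: [0.5346, 0.1302, 0.1215]
ee_rot: [-180.0, 0.0, 86.7]
contact_force: [-1.7, 0.1, 7.1]
opening: 0.0003
```

Request:
servo_tool([
  [[0,0,2,0.2,0],[0,0,4,0.4,0],[0,0,6,0.6,0],[0,0,6,0.6,0]],
])

```text
clock: 9.68
position: [0.5406, 0.1298, 0.1208]
ee_rot: [-180.0, 0.0, 86.7]
contact_force: [-2.6, -0.5, 7.4]
opening: 0.0005
```

Request:
servo_tool([
  [[0,0,0,-6,0],[0,0,-16,-6,0],[0,0,-30,-6,0],[0,0,-30,-4,0],[0,0,-30,-0.5,0],[0,0,-30,0,0],[0,0,-30,0,0]],
])

```text
clock: 10.55
position: [0.5109, 0.1315, 0.1205]
ee_rot: [-180.0, 0.0, 86.7]
contact_force: [-0.7, -0.1, 0.4]
opening: 0.0006
```

Run:
```python
from h import *
c=capture("top"); save("crop4",np.clip(cv2.resize(c["image"][280:320,262:302],(400,400),interpolation=cv2.INTER_CUBIC)*1.5,0,255).astype(np.uint8))
s=manip.observe(); print(s["position"],s["contact_force"])
```

```text
[0.51093332 0.13155011 0.1205647 ] [-0.10720855  0.33117309  1.31683946]
```

View pics/crop4.png

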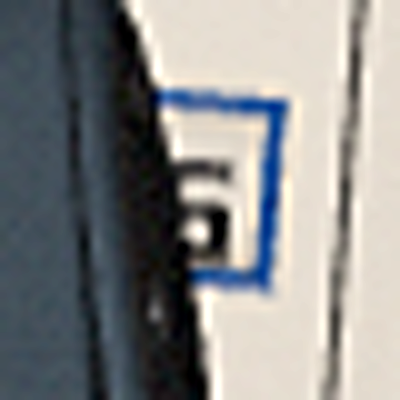

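The window shows a "5" with its middle bar at row 210 and the window centre at about 188. The drum is at about 3.05 rad, which matches the rolled travel, and 1.35 rad remain (about 56 mm).

Request:
servo_tool([
  [[0,0,0,0.5,0],[0,0,0,0.8,0],[0,0,2,0.8,0],[0,0,4,0.6,0],[0,0,6,0.5,0],[0,0,6,0.5,0]],
])

```text
clock: 11.35
position: [0.5167, 0.1313, 0.1203]
ee_rot: [-180.0, 0.0, 86.7]
contact_force: [-4.9, 0.5, 5.1]
opening: 0.0004
```

Request:
servo_tool([
  [[0,0,0,0.3,0],[0,0,2,0.4,0],[0,0,4,0.5,0],[0,0,6,0.5,0],[0,0,8,0.6,0],[0,0,8,0.6,0]],
])

```text
clock: 12.1
position: [0.5254, 0.1308, 0.1202]
ee_rot: [179.9, -0.0, 86.7]
contact_force: [-2.5, 0.0, 7.9]
opening: 0.0006
```

Request:
servo_tool([
  [[0,0,2,0.1,0],[0,0,4,0.2,0],[0,0,6,0.4,0],[0,0,8,0.6,0],[0,0,8,0.6,0]],
])

```text
clock: 12.72
position: [0.5334, 0.1303, 0.1197]
ee_rot: [179.9, -0.0, 86.7]
contact_force: [-2.4, -0.7, 7.4]
opening: 0.0003
```

Request:
servo_tool([
  [[0,0,2,0.3,0],[0,0,4,0.6,0],[0,0,6,1.0,0],[0,0,6,1.0,0]],
])

```text
clock: 13.22
position: [0.5396, 0.1299, 0.1188]
ee_rot: [179.9, -0.0, 86.7]
contact_force: [-2.1, -0.1, 8.5]
opening: 0.0006
```

Request:
servo_tool([
  [[0,0,0,-6,0],[0,0,-16,-6,0],[0,0,-29,-6,0],[0,0,-29,-4,0],[0,0,-29,-0.5,0],[0,0,-29,0,0],[0,0,-29,0,0]],
])

```text
clock: 14.1
position: [0.51, 0.1316, 0.1178]
ee_rot: [-180.0, 0.0, 86.7]
contact_force: [-0.6, -0.6, -0.1]
opening: 0.0003
```

Run:
```python
from h import *
c=capture("top"); save("crop5",np.clip(cv2.resize(c["image"][280:320,262:302],(400,400),interpolation=cv2.INTER_CUBIC)*1.5,0,255).astype(np.uint8))
s=manip.observe(); print(s["position"],s["contact_force"])
```

```text
[0.50992798 0.13157398 0.11785629] [ 0.46036924 -0.93513568  0.72791961]
```

View pics/crop5.png

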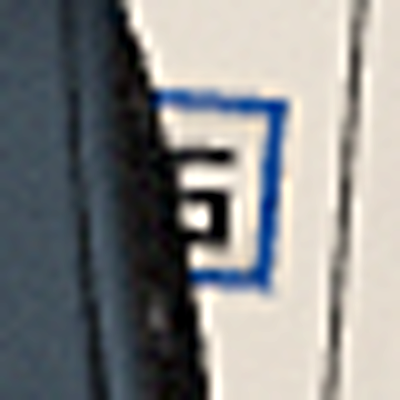

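A "6" is now nearly centred, with its middle bar at row 195. The drum is at about 3.74 rad and about 26 mm remain.

Request:
servo_tool([
  [[0,0,0,0.8,0],[0,0,0,0.8,0]],
])

```text
clock: 14.4
position: [0.51, 0.1316, 0.1173]
ee_rot: [180.0, -0.0, 86.7]
contact_force: [-0.1, -0.6, 1.9]
opening: 0.0006
```

Request:
servo_tool([
  [[0,0,0,0.5,0],[0,0,0,0.8,0],[0,0,2,0.8,0],[0,0,4,0.8,0],[0,0,6,0.8,0],[0,0,6,0.8,0]],
])

```text
clock: 15.15
position: [0.5151, 0.1315, 0.1166]
ee_rot: [-179.9, -0.0, 86.7]
contact_force: [-6.2, 1.2, 11.6]
opening: 0.0005
```

Request:
servo_tool([
  [[0,0,0,-0.5,0],[0,0,2,-0.4,0],[0,0,4,-0.3,0],[0,0,6,-0.2,0],[0,0,8,-0.1,0],[0,0,8,-0.1,0]],
])

```text
clock: 15.9
position: [0.524, 0.1309, 0.1173]
ee_rot: [180.0, -0.0, 86.7]
contact_force: [-2.1, 0.5, 13.2]
opening: 0.0006
```

Request:
servo_tool([
  [[0,0,0,-0.9,0],[0,0,2,-0.9,0],[0,0,4,-0.8,0],[0,0,6,-0.7,0],[0,0,6,-0.7,0]],
])

```text
clock: 16.52
position: [0.5298, 0.1305, 0.1176]
ee_rot: [180.0, -0.0, 86.7]
contact_force: [-3.3, 0.1, 8.9]
opening: 0.0009
```

Run:
```python
from h import *
c=capture("top"); save("crop6",np.clip(cv2.resize(c["image"][280:320,262:302],(400,400),interpolation=cv2.INTER_CUBIC)*1.5,0,255).astype(np.uint8))
s=manip.observe(); print(s["position"],s["contact_force"])
```

```text
[0.52980495 0.13051147 0.11763353] [-2.48857779  0.41401938  8.69628377]
```

View pics/crop6.png

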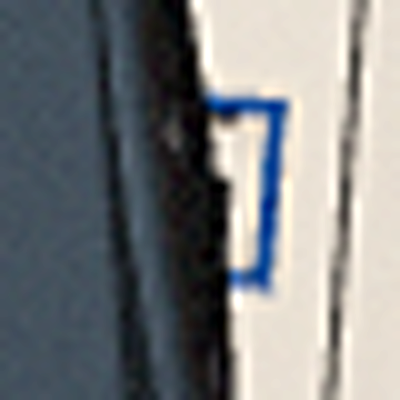

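The foot of the "6" is at row about 118, leaving the top of the window. The drum is at about 4.24 rad, so about 6 mm more.

Request:
servo_tool([
  [[0,0,2,0.2,0],[0,0,4,0.4,0],[0,0,6,0.6,0],[0,0,6,0.6,0]],
])

```text
clock: 17.08
position: [0.5359, 0.1301, 0.1171]
ee_rot: [180.0, 0.0, 86.7]
contact_force: [-1.2, -0.4, 8.9]
opening: 0.0005
```

Request:
servo_tool([
  [[0,0,0,-4,0],[0,0,0,-30,0],[0,50,0,-50,0],[0,50,0,-50,0]],
])

```text
clock: 17.58
position: [0.5391, 0.1822, 0.1677]
ee_rot: [179.9, -0.1, 86.9]
contact_force: [-0.2, -0.3, 0.3]
opening: 0.0004
```

Run:
```python
from h import *
c=capture("top"); d=capture("side")
a=cv2.resize(c["image"][280:320,262:302],(400,400),interpolation=cv2.INTER_CUBIC)
b=cv2.resize(d["image"][240:290,340:390],(400,400),interpolation=cv2.INTER_CUBIC)
save("crop7",np.clip(np.hstack([a,b])*1.5,0,255).astype(np.uint8))
s=manip.observe(); print(s["position"],s["ee_rot"],s["contact_force"])
for u,v in((324.5,301),(324,301)): print(onz(c,u,v,.095))
# pixel of window centre on hood, and of drum point 8 mm below
p=onz(c,282,299,.128); print(p,proj(c,p-[0,0,.008]))
```

```text
[0.53812102 0.17999164 0.16601454] [-1.79949916e+02  2.60933041e-02  8.67871438e+01] [-0.43123151 -0.0671     -0.02687458]
[0.51776284 0.00778819 0.095     ]
[0.51775201 0.00865492 0.095     ]
[0.52189516 0.07957367 0.128     ] [282.27758529 298.76880748]
```

View pics/crop7.png

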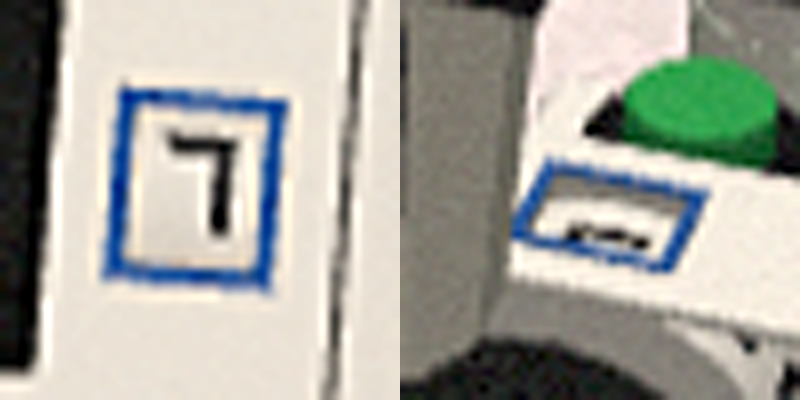

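The "7" stands whole and centred. Its crop rows run from 132 to 236 (centre about 184), against a window centre at about 187, so it is about 0.5 mm off (≈4.41 rad). I'll go to the key.

Request:
servo_tool([
  [[0,0,0,0,0],[0,-50,-4,0,0],[0,-100,-7,0,0],[0,-150,-10,0,0],[0,-173,-11,0,0],[0,-173,-11,20,0],[0,-173,-11,40,0],[0,-173,-11,52,0],[0,-173,-11,54,0],[0,-173,-11,54,0]],
])

```text
clock: 18.92
position: [0.5179, 0.0079, 0.1128]
ee_rot: [180.0, 0.0, 86.7]
contact_force: [-0.1, 0.1, -0.2]
opening: 0.0006
```

Run:
```python
from h import *
d=capture("side"); save("crop8",np.clip(cv2.resize(d["image"][210:300,320:430],(660,540),interpolation=cv2.INTER_CUBIC)*1.5,0,255).astype(np.uint8))
s=manip.observe(); print(s["position"],s["contact_force"])
```

```text
[0.51801938 0.00791138 0.11302533] [ 0.48265066 -0.13737251 -0.67766888]
```

View pics/crop8.png

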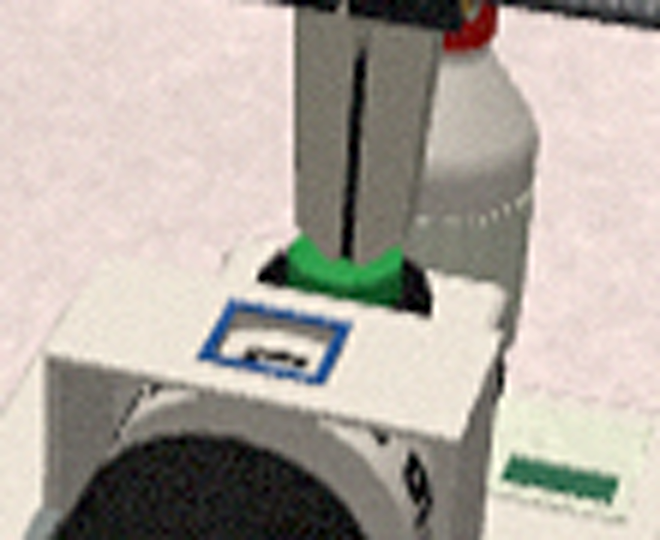

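The fingertips, at crop (348,258), stand right over the green key, and the drum still shows the same number. I'll press down.

Request:
servo_tool([
  [[0,0,0,3,0],[0,0,0,6,0],[0,0,0,9,0],[0,0,0,12,0],[0,0,0,12,0]],
])

```text
clock: 19.6
position: [0.5185, 0.0079, 0.1037]
ee_rot: [179.9, 0.0, 86.7]
contact_force: [-13.7, 0.4, 43.9]
opening: 0.0002
```

Request:
servo_tool([
  [[0,0,0,-2.2,0],[0,0,0,-2.2,0]],
])

```text
clock: 19.85
position: [0.5183, 0.0079, 0.1041]
ee_rot: [179.9, 0.0, 86.7]
contact_force: [-3.5, 0.0, 18.5]
opening: 0.0006
```

Request:
servo_tool([
  [[0,0,0,-3,0],[0,0,0,-3,0]],
])

```text
clock: 20.1
position: [0.5182, 0.008, 0.1062]
ee_rot: [179.9, 0.0, 86.7]
contact_force: [1.8, 0.3, 4.2]
opening: 0.0005
```

Request:
servo_tool([
  [[0,0,0,-3,0],[0,0,0,-3,0]],
])

```text
clock: 20.35
position: [0.518, 0.0079, 0.109]
ee_rot: [180.0, 0.0, 86.7]
contact_force: [2.8, 0.2, 2.6]
opening: 0.0004
```

The force shows a hard stop at z≈0.104 and a light spring above it, so the key bottomed. I'll retreat and check.

Request:
servo_tool([
  [[0,0,0,-10,0],[0,0,0,-40,0],[0,0,0,-90,0],[0,0,-50,-120,0],[0,0,-110,-120,0],[0,0,-160,-120,0],[0,0,-160,-120,0],[0,0,-160,-120,0]],
])

```text
clock: 21.35
position: [0.3583, 0.0171, 0.2291]
ee_rot: [180.0, 0.0, 86.7]
contact_force: [1.4, 0.3, -0.0]
opening: 0.0004
```

Run:
```python
from h import *
c=capture("top"); d=capture("side")
a=cv2.resize(c["image"][230:360,100:430],(792,312),interpolation=cv2.INTER_CUBIC)
a2=cv2.resize(c["image"][280:320,262:302],(280,280),interpolation=cv2.INTER_CUBIC)
b=cv2.resize(d["image"][200:290,320:420],(311,280),interpolation=cv2.INTER_CUBIC)
bot=np.zeros((280,792,3),np.uint8); bot[:,:280]=a2; bot[:,300:611]=b
save("crop9",np.clip(np.vstack([a,bot])*1.5,0,255).astype(np.uint8))
s=manip.observe(); print(s["position"],s["contact_force"],s["clock"])
```

```text
[0.35867778 0.01701542 0.22880463] [ 0.21031618 -0.50976901 -0.04810229] 21.45
```

View pics/crop9.png

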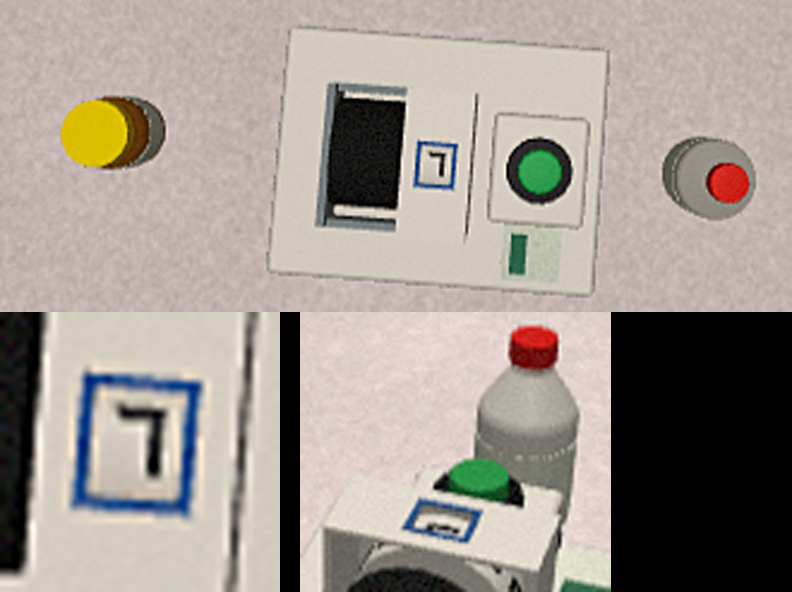

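The "7" is still centred in the window (crop about (140,442)), and the key is up (side view about (478,475)). The jar and bottle look unmoved and the arm is clear, so I'll hand in.

```bash
python3 -c "
from h import *
print(job.job_done())"
```

```text
the job is handed in; nothing more can be done
None
```

The 7 is in the window, the print key has been pressed and is back up, and the job was handed in at about 21.5 s. I rolled the drum from about 1.72 rad to about 4.41 rad in four strokes of the closed fingertips on the tyre. Readings between moves stayed at or below about 13 N.

- **Number:** after the press the 7 still stands whole, about 0.5 mm from the window's centre.
- **Key:** it reached a hard stop at fingertip height z≈0.104, and the last pictures show it up again.
- **Press force:** I pushed the key harder than needed. The wrist read 43.9 N down and 13.7 N sideways, against about 6 N for a full press. Only the fingertips pressed, so I don't expect this to count against the 40 N limit on the arm and gripper body, but I can't confirm that.
- **Surroundings:** the jar and bottle look unmoved, and the arm ended clear of everything. The tip box was outside the last crop, so I didn't re-check it; the arm never went near it.

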